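Uncap the square tube sample

ROBOT

A 6-joint arm with a two-finger parallel gripper is mounted at the origin on the work surface. World frame = base frame: x ahead of the robot, y to its left, z up, the work surface at z = 0. Lengths are in m, angles in rad, forces in N, time in s.
With the tool pointing down it reaches from about 0.35 to 0.975 m from the base axis. Payload 4.9 kg.
Tool frame: the origin (TCP) lies at the very end of the fingers, on their centre line; the grasp point (between the pads) lies 19 mm behind it (ctrl.grasp_offset is the distance from the TCP to the grasp point, in m); y points along the fingers, z is the direction in which the jaws open and shut, and the axes are right-handed (so a half turn about y gives the same grasp; the last joint's range is limited). The gripper opens to 85 mm and grips with 20 to 120 N. Pads are 22 mm wide; open, the fingers measure 114 mm over their backs; the gripper's body (76 mm by 85 mm) begins 54 mm behind the grasp point. The pads swing forward as they close: fully open they stand 13 mm farther back than shut.
Start: joints at [1.102, 0.053, 1.613, -0, 1.476, -0.119], TCP at [0.214, 0.587, 0.193] pointing down, gripper open.
Joint ranges: [-3.01, 3.01], [-1.01, 2.22], [0.06, 2.58], [-1.02, 4.17], [0.09, 2.62], [-3.14, 3.14]. Speed limits (rad/s): [2.57, 2.57, 3.14, 3.14, 3.14, 3.14].

INTERFACE

Orientations are given as a rotation vector (axis times angle).
In Python, from station import ctrl, eyes, finish_job, find_in, regions_of, pinpoint gives the robot as it stands.
- The arm moves only by the tool play_rows, never from a script. Its argument "moves" is a list of rows, each an object of numbers: "x", "y", "z": the shift along the world's x, y, z in cm; "turn": the turn about the world's z in degrees; "jaw": the finger opening in cm, from 0 to 8.54. A call has 1 to 8 rows; each row shifts and turns the commanded pose from where the row before left it; what a row does not reach is not made up. A row lasts 1/12 s, in which the tool goes at most 41.7 mm and 7.16 degrees, less where a joint would pass 70% of its speed; a pose out of reach is approached as far as the arm can. A call is refused whole if a number of a shift passes 4.17 or a number of a turn 7.16, either way. A call with a gripper value outside its range is refused whole. The fingers move at their own pace and stop on an object; "squeeze" is the grip in N (left out, the last holds). Time passes only in rows, so rows that do not move let the fingers close. It gives the time, the measured TCP pose, the force and the opening at its end, in the units of the state.
- ctrl.get_obs(): the state, without advancing time (a new reading comes with each control period).
- eyes.get_image(name): name is "side" or "top"; returns a dict with "img" (480x640x3 uint8, red, green, blue), "camera_matrix" (3x3 intrinsics, pixels), "D" ([k1, k2, p1, p2, k3] as OpenCV has them; the pictures are not rectified), "cam_to_world" (4x4, takes a point from camera to world coordinates). Camera axes: x right, y up, looking along -z (the intrinsics and any distortion apply to the point x, -y, -z); pixel columns grow to the right and rows downward; lengths in m; the calibration is good to about 2 mm. A picture is of the moment at which its call begins. There is no depth.
- finish_job(): hands the job in, once; it reports no verdict.
Trained networks look in the newest picture that a camera, given by its name, has taken for a name from the list of things; names that differ only in an ending like _2 or _b are one class to them, and where a whole thing is asked for, a point or a joint stands for the part that bears it (a point fixed in the world has none). Each returns a list of dicts, best first, with "score" (0 to 1); they miss things now and then, are a little off and sometimes report something else, mostly with a low value. They report only what shows in the picture. A call takes as long as a camera call.
- find_in(camera, query): "point" ([column, row] in pixels, amid what is visible of it).
- regions_of(camera, query): "pixels" (480x640 bool, what is visible of it) and "point" ([column, row] in pixels, amid what is visible of it).
- pinpoint(camera, query): "point" ([column, row] in pixels: a listed point, or the origin of a listed thing).
The state is a dict: "t": time; "q": joint angles; "dq": joint speeds; "effort": joint torques, N m; "tool_pos": TCP position; "tool_rot": TCP orientation; "contact_force": force on the tool from outside, world axes, zero at the start; "wrist_torque": the same for the moment, N m; "opening": finger opening in m.
Only numpy, scipy, OpenCV 4.12 (cv2) and the standard library are available. Lean on these libraries where they do the work, as an engineer would, in place of code of your own. Each camera call takes 0.05 s, during which the arm holds its last target.

TASK

The square tube sample has to go back under the saw, but its end cap is still snapped on. Pull the cap straight up off the square tube and set it down in the grey tray on the left, any way up, without dropping it from above. Leave the caps on the round and the flat tube where they are.

Things in the scene. Friction and masses are not known exactly. Their poses are not given: they have to be found in the camera images.
- cap_square: Black cap: 46 x 46 mm block, 26 mm tall, 30-65 g, on a plug 24 mm long (29 x 28 mm). Origin: centre of the block's underside, on the mouth of a fixed upright aluminium tube, 40 x 40 mm, 120 mm high, on a 76 mm wide foot. z up along the tube, x and y square to its sides. Sprung balls hold the plug: a straight pull of 7 to 10 N upward frees it within 8 mm; it is clear of the tube after 24 mm.
- tray: Open grey plastic tray with an undivided floor, fixed on the table to the robot's left: 150 mm (x) by 200 mm (y) outside, 40 mm high, walls and floor 5 mm thick, empty. Origin: centre of its underside, at table height; z up.
- cap_round: Black cap of the round tube, to be left in place: a disc 46 mm across and 26 mm tall. Origin: centre of the disc's underside, at the mouth of a fixed upright aluminium tube 40 mm across and 105 mm high.
- cap_flat: Black cap of the flat tube, to be left in place: a 66 (x) by 36 (y) mm block 26 mm tall. Origin: centre of its underside, at the mouth of a fixed upright aluminium tube of 60 x 30 mm, 110 mm high.

How it is judged:
On the way:
1. the square tube's cap is pulled up clear of the tube (height (world z) of cap_square above 0.145 m), for 0.1 s.
At the end, for the whole second after the job is handed in: The square tube's cap lies at rest inside the tray, released, any way up (its origin within 58 mm in x and 83 mm in y of the tray's centre and less than 45 mm above the tray's underside); the caps of the round and the flat tube are still on, within 10 mm of where they were (x of cap_square in the frame of tray between -0.058 and 0.058 m and y of cap_square in the frame of tray between -0.083 and 0.083 m and z of cap_square in the frame of tray below 0.045 m and linear speed of cap_square below 0.02 m/s and distance of each of cap_round, cap_flat from where it was at the start of the episode below 0.01 m); the robot touches nothing.
It fails at once if the square tube's cap is let go, dropped or flung while its origin is more than 80 mm above the table, once off the tube (contact force between the fingers and cap_square below 0.05 N and height (world z) of cap_square above 0.08 m and distance of cap_square from where it was at the start of the episode above 0.05 m).
It fails at once if the cap of the round or the flat tube is pulled off or shifted by more than 10 mm (distance of any of cap_round, cap_flat from where it was at the start of the episode above 0.01 m).
It also fails if it takes over 38 s, if anything falls off the work surface, if the arm or the gripper's body presses on something with over 40 N, if the wrist force passes 120 N, or if a joint passes its speed limit or range.

## Working session

There is one attempt and no reset: what is moved stays moved. The work goes in short steps, Python scripts to look and compute and a tool call to move; the robot and the scene stay as the last step left them, time stands still between calls to the robot, and variables do not carry over. Pictures are saved under pics/ and viewed, and the job is handed in when it is done.

Besides the shell and the picture viewer there is one more tool, called after "Emit:" by a JSON object that holds its "api" and its "payload", one argument or row to a line. play_rows: Moves the arm, as the interface text tells. Its arguments: {"type":"object","properties":{"moves":{"type":"array"},"squeeze":{"type":"number"}},"required":["moves"]}

```bash
mkdir -p pics; cat > h.py <<'E'
import numpy as np, cv2
from station import ctrl, eyes, finish_job, find_in, regions_of, pinpoint
def ray(im,p):
    u=cv2.undistortPoints(np.array([[p]],float),im["camera_matrix"],np.array(im["D"],float))[0,0]
    T=np.array(im["cam_to_world"]); d=T[:3,:3]@np.array([u[0],-u[1],-1.]); return T[:3,3],d/np.linalg.norm(d)
def atz(im,p,z):
    o,d=ray(im,p); return o+d*(z-o[2])/d[2]
def tri(rs):
    A=sum(np.eye(3)-np.outer(d,d) for o,d in rs); b=sum((np.eye(3)-np.outer(d,d))@o for o,d in rs)
    return np.linalg.solve(A,b)
def proj(im,P):
    T=np.array(im["cam_to_world"]); c=(np.array(P)-T[:3,3])@T[:3,:3]; c=c*[1,-1,-1]
    return cv2.projectPoints(c.reshape(-1,1,3),np.zeros(3),np.zeros(3),im["camera_matrix"],np.array(im["D"],float))[0][:,0]
def save(im,n): cv2.imwrite("pics/"+n,im["img"][:,:,::-1])
E
python3 - <<'E'
from h import *
np.set_printoptions(precision=4,suppress=True)
I={}
for c in("top","side"):
    I[c]=eyes.get_image(c); save(I[c],c+"0.png"); print(c,np.array(I[c]["cam_to_world"])[:3,3])
    for q in("cap_square","tray","cap_round","cap_flat"):
        r=pinpoint(c,q); print(q,[(np.round(a["point"],1),round(a["score"],2)) for a in r[:3]])
        I[c,q]=r
for q,z in(("cap_square",.12),("tray",0),("cap_round",.105),("cap_flat",.11)):
    rs=[]
    for c in("top","side"):
        if I[c,q]: rs.append(ray(I[c],I[c,q][0]["point"])); print(q,c,atz(I[c],I[c,q][0]["point"],z))
    if len(rs)==2: print(q,tri(rs))
s=ctrl.get_obs(); print(s)
E
```

```text
top [ 0.4129 -0.0101  1.068 ]
cap_square [(array([435.6, 281.5]), 0.7)]
tray [(array([185.4, 235.7]), 0.61)]
cap_round [(array([289.6, 302.5]), 0.75)]
cap_flat [(array([369.4, 214.7]), 0.6)]
side [ 0.0407 -0.6278  0.5533]
cap_square [(array([412.2, 303.8]), 0.62)]
tray [(array([260.2, 203.3]), 0.84)]
cap_round [(array([263.6, 228.6]), 0.82)]
cap_flat [(array([412.9, 231.5]), 0.85)]
cap_square top [ 0.4766 -0.2705  0.12  ]
cap_square side [ 0.4811 -0.268   0.12  ]
cap_square [ 0.477  -0.2702  0.1232]
tray top [0.587  0.2469 0.    ]
tray side [0.5941 0.2469 0.    ]
tray [0.5892 0.2448 0.0023]
cap_round top [0.4376 0.0145 0.105 ]
cap_round side [0.4487 0.0099 0.105 ]
cap_round [0.4426 0.0113 0.1062]
cap_flat top [ 0.6115 -0.1448  0.11  ]
cap_flat side [ 0.6204 -0.1367  0.11  ]
cap_flat [ 0.6106 -0.1443  0.117 ]
{'t': 0.5, 'q': array([ 1.102 ,  0.0527,  1.613 , -0.    ,  1.476 , -0.119 ]), 'dq': array([ 0.0025, -0.0012, -0.0007,  0.0002,  0.0012,  0.0007]), 'effort': array([ -0.    , -39.3213, -37.0027,  -0.0001,   0.0013,  -0.    ]), 'tool_pos': array([0.2142, 0.5871, 0.1932]), 'tool_rot': array([-1.5534,  0.2745, -0.2745]), 'contact_force': array([-0.4992, -1.3361, -0.1105]), 'wrist_torque': array([ 0.0318, -0.0865,  0.0402]), 'opening': 0.08544712727255932}
```

View pics/top0.png

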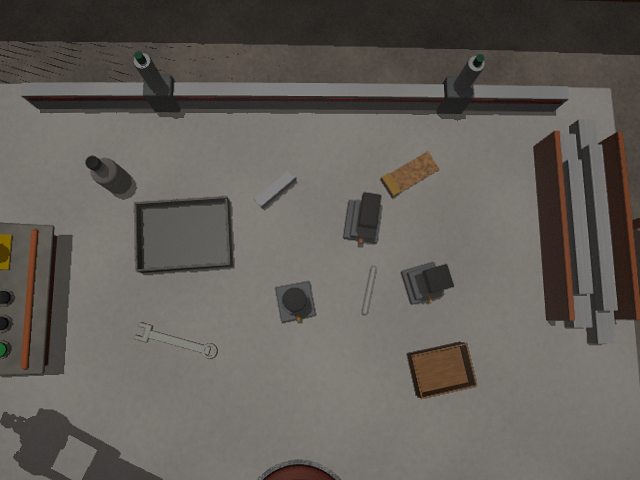

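View pics/side0.png

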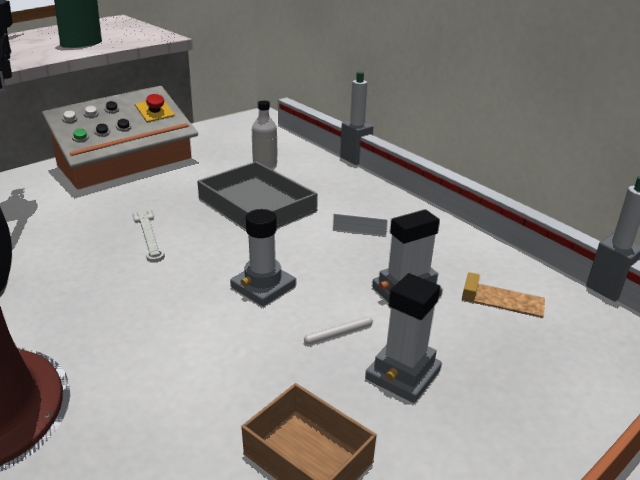

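The top view shows the square cap at about (438,278), turned about 20°. The flat cap is at (369,212), the round cap at (294,300) and the tray at (185,235). I'll fit the cap's pose to its masks in both views.

```bash
cat > fit.py <<'E'
from h import *
from scipy.optimize import minimize
np.set_printoptions(precision=4,suppress=True)
M={};I={}
for c in("top","side"):
    I[c]=eyes.get_image(c); r=regions_of(c,"cap_square")
    print(c,[(np.round(a["point"]),round(a["score"],2),a["pixels"].sum()) for a in r]); M[c]=r[0]["pixels"]
def sil(c,x,y,z,a):
    B=np.array([[i,j,k] for i in(-.023,.023) for j in(-.023,.023) for k in(0,.026)])
    R=np.array([[np.cos(a),-np.sin(a),0],[np.sin(a),np.cos(a),0],[0,0,1]])
    p=proj(I[c],B@R.T+[x,y,z]); m=np.zeros((480,640),np.uint8)
    h=cv2.convexHull(p.astype(np.float32)); cv2.fillConvexPoly(m,np.round(h*16).astype(np.int32),255,cv2.LINE_AA,4); return m
def cost(v,cs):
    s=0
    for c in cs:
        m=sil(c,*v[:3],v[3])/255.; s+=1-np.minimum(m,M[c]).sum()/np.maximum(m,M[c]).sum()
    return s
for cs in(("top","side"),("top",),("side",)):
    b=None
    for a in np.radians(np.arange(-40,50,10)):
        x0=np.array([.477,-.27,.12,a])
        f=(lambda v:cost(v,cs)) if len(cs)==2 else (lambda v:cost([v[0],v[1],.12,v[3]],cs))
        r=minimize(f,x0,method="Nelder-Mead",options=dict(initial_simplex=np.vstack([x0]+[x0+d for d in np.diag([.006,.006,.005,.1])]),xatol=1e-4,fatol=1e-4))
        if b is None or r.fun<b.fun:b=r
    print(cs,b.fun,b.x,np.degrees(b.x[3]))
    if len(cs)==2: v=b.x
for c in M:
    im=I[c]["img"].copy(); k=cv2.findContours(sil(c,*v),cv2.RETR_EXTERNAL,cv2.CHAIN_APPROX_NONE)[0]
    cv2.drawContours(im,k,-1,(255,0,0),1); k2=cv2.findContours(M[c].astype(np.uint8),0,1)[0]
    cv2.drawContours(im,k2,-1,(0,255,0),1)
    p=proj(I[c],v[:3])[0].astype(int); im=im[p[1]-60:p[1]+60,p[0]-60:p[0]+60]
    cv2.imwrite(f"pics/fit_{c}.png",cv2.resize(im,None,fx=4,fy=4,interpolation=0)[:,:,::-1])
s=ctrl.get_obs()
from scipy.spatial.transform import Rotation as Ro
print(Ro.from_rotvec(s["tool_rot"]).as_matrix())
# tray corners
for c in("top",):
    r=regions_of(c,"tray"); k=cv2.minAreaRect(np.argwhere(r[0]["pixels"])[:,::-1].astype(np.float32)); print(k,[atz(I[c],p,.04) for p in cv2.boxPoints(k)])
E
python3 fit.py; cd pics; python3 -c "
import cv2,numpy as np
cv2.imwrite('fit.png',cv2.resize(np.hstack([cv2.imread('fit_top.png'),cv2.imread('fit_side.png')]),(800,400)))"
```

```text
top [(array([438., 278.]), 0.73, np.int64(634))]
side [(array([413., 296.]), 0.73, np.int64(1724)), (array([263., 222.]), 0.62, np.int64(810))]
('top', 'side') 0.20311852203038872 [ 0.4812 -0.2695  0.12    0.3024] 17.325330700197064
('top',) 0.1339779894452311 [ 0.4821 -0.27    0.1227  0.2929] 16.77930173771812
('side',) 0.06314200429357097 [ 0.4811 -0.2691  0.1226  0.3118] 17.863689320789952
[[ 0.9395  0.      0.3427]
 [-0.3427  0.0001  0.9395]
 [ 0.     -1.      0.0001]]
((182.56993103027344, 233.9017333984375), (72.16749572753906, 98.61571502685547), 86.76029968261719) [array([0.6565, 0.3556, 0.04  ]), array([0.6688, 0.1454, 0.04  ]), array([0.5134, 0.1335, 0.04  ]), array([0.502 , 0.3393, 0.04  ])]
```

View pics/fit.png

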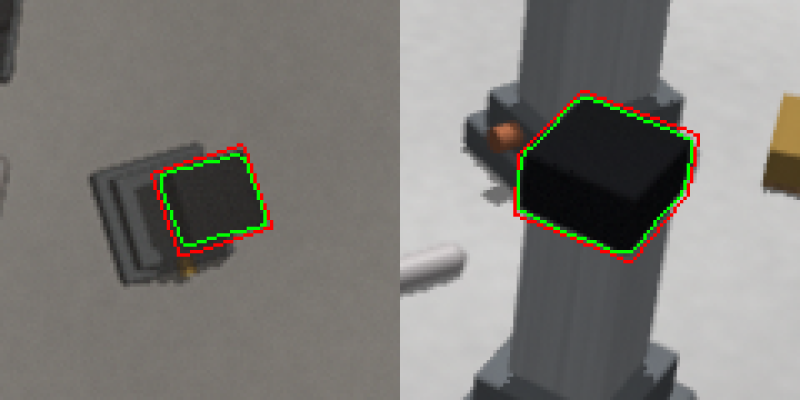

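The fit gives the square cap at (0.4815, -0.2695) with a yaw of 17.3°. The tray centre is at about (0.586, 0.244) with a yaw of about 3°. I'll move there on an arc and turn the jaws by -52.7°.

Emit:
{"api": "play_rows", "payload": {
  "moves": [
    {"x": 2.8, "y": -2.8, "z": 0.4, "turn": -6.6, "jaw": 8.5},
    {"x": 2.8, "y": -2.8, "z": 0.4, "turn": -6.6},
    {"x": 2.8, "y": -2.8, "z": 0.4, "turn": -6.6},
    {"x": 2.8, "y": -2.8, "z": 0.4, "turn": -6.6},
    {"x": 2.8, "y": -2.8, "z": 0.4, "turn": -6.6},
    {"x": 2.8, "y": -2.8, "z": 0.4, "turn": -6.6},
    {"x": 2.8, "y": -2.8, "z": 0.4, "turn": -6.6},
    {"x": 2.8, "y": -2.8, "z": 0.4, "turn": -6.5}
  ]
}}

```text
invalid input
```

Emit:
{"api": "play_rows", "payload": {
  "moves": [
    {"x": 0.8, "y": -3.9},
    {"x": 0.8, "y": -3.9},
    {"x": 0.8, "y": -3.9},
    {"x": 0.8, "y": -3.9},
    {"x": 0.8, "y": -3.9},
    {"x": 0.8, "y": -3.9},
    {"x": 0.4, "y": -3.9},
    {"x": 0, "y": -3.9}
  ]
}}

```text
invalid input
```

Emit:
{"api": "play_rows", "payload": {
  "moves": [
    {"x": 2.8, "y": -2.8, "z": 0.4, "turn": -6.6, "jaw": 8.5},
    {"x": 2.8, "y": -2.8, "z": 0.4, "turn": -6.6, "jaw": 8.5},
    {"x": 2.8, "y": -2.8, "z": 0.4, "turn": -6.6, "jaw": 8.5},
    {"x": 2.8, "y": -2.8, "z": 0.4, "turn": -6.6, "jaw": 8.5},
    {"x": 2.8, "y": -2.8, "z": 0.4, "turn": -6.6, "jaw": 8.5},
    {"x": 2.8, "y": -2.8, "z": 0.4, "turn": -6.6, "jaw": 8.5},
    {"x": 2.8, "y": -2.8, "z": 0.4, "turn": -6.6, "jaw": 8.5},
    {"x": 2.8, "y": -2.8, "z": 0.4, "turn": -6.5, "jaw": 8.5}
  ]
}}

```text
t: 1.42
tool_pos: [0.4393, 0.3616, 0.2257]
tool_rot: [-1.334, 0.988, -0.989]
contact_force: [1.2, 0.2, -0.2]
opening: 0.0849
```

Emit:
{"api": "play_rows", "payload": {
  "moves": [
    {"x": 0.8, "y": -3.9, "z": 0, "turn": 0, "jaw": 8.5},
    {"x": 0.8, "y": -3.9, "z": 0, "turn": 0, "jaw": 8.5},
    {"x": 0.8, "y": -3.9, "z": 0, "turn": 0, "jaw": 8.5},
    {"x": 0.8, "y": -3.9, "z": 0, "turn": 0, "jaw": 8.5},
    {"x": 0.8, "y": -3.9, "z": 0, "turn": 0, "jaw": 8.5},
    {"x": 0.8, "y": -3.9, "z": 0, "turn": 0, "jaw": 8.5},
    {"x": 0.8, "y": -3.9, "z": 0, "turn": 0, "jaw": 8.5},
    {"x": 0.8, "y": -3.9, "z": 0, "turn": 0, "jaw": 8.5}
  ]
}}

```text
t: 2.08
tool_pos: [0.5022, 0.0492, 0.2256]
tool_rot: [-1.336, 0.984, -0.985]
contact_force: [0.7, 0.8, -0.7]
opening: 0.0849
```

Emit:
{"api": "play_rows", "payload": {
  "moves": [
    {"x": -0.2, "y": -4.0, "z": 0, "turn": 0, "jaw": 8.5},
    {"x": -0.2, "y": -4.0, "z": 0, "turn": 0, "jaw": 8.5},
    {"x": -0.3, "y": -4.0, "z": 0, "turn": 0, "jaw": 8.5},
    {"x": -0.3, "y": -4.0, "z": 0, "turn": 0, "jaw": 8.5},
    {"x": -0.3, "y": -4.0, "z": 0, "turn": 0, "jaw": 8.5},
    {"x": -0.3, "y": -4.0, "z": 0, "turn": 0, "jaw": 8.5},
    {"x": -0.3, "y": -4.0, "z": 0, "turn": 0, "jaw": 8.5},
    {"x": 0, "y": -3, "z": 0, "turn": 0, "jaw": 8.5}
  ]
}}

```text
t: 2.75
tool_pos: [0.4823, -0.2619, 0.2254]
tool_rot: [-1.337, 0.986, -0.987]
contact_force: [0.5, 0.3, 0.6]
opening: 0.0848
```

Emit:
{"api": "play_rows", "payload": {
  "moves": [
    {"x": 0, "y": 0, "z": 0, "turn": 0, "jaw": 8.5},
    {"x": 0, "y": 0, "z": 0, "turn": 0, "jaw": 8.5}
  ]
}}

```text
t: 2.92
tool_pos: [0.4828, -0.2601, 0.225]
tool_rot: [-1.335, 0.987, -0.986]
contact_force: [-0.1, 0.2, 0.0]
opening: 0.0851
```

```bash
python3 - <<'E'
from h import *
from scipy.spatial.transform import Rotation as Ro
s=ctrl.get_obs();R=Ro.from_rotvec(s["tool_rot"]).as_matrix();print(s["t"],s["tool_pos"],np.degrees(np.arctan2(R[1,2],R[0,2])),s["q"],ctrl.grasp_offset,s["contact_force"])
for c in("top","side"): save(eyes.get_image(c),c+"1.png")
E
```

```text
2.9167 [ 0.48280436 -0.26010887  0.22500846] 17.09374048668703 [-6.30061556e-01 -1.47286512e-01  1.75339865e+00  3.14983556e-04
  1.53613583e+00 -9.28414577e-01] 0.0187 [-0.13035757  0.23872325  0.01458185]
```

View pics/side1.png

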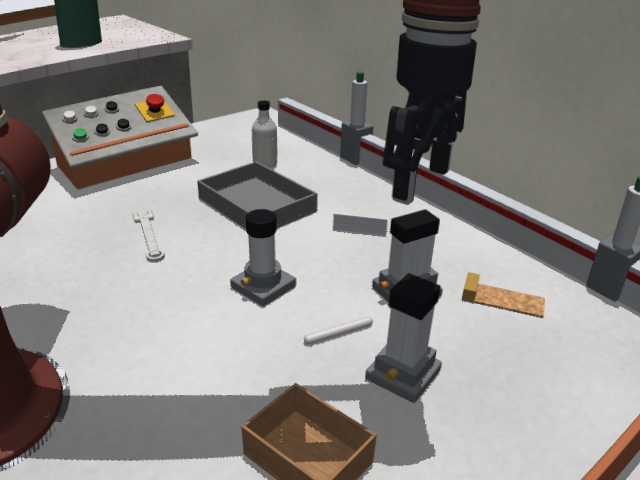

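The open gripper is above and behind the square cap at (413,295) with its yaw at 17.1°, and nothing has been disturbed. I'll correct it sideways and go down.

Emit:
{"api": "play_rows", "payload": {
  "moves": [
    {"x": -0.1, "y": -0.9, "z": -1, "turn": 0, "jaw": 8.5},
    {"x": 0, "y": 0, "z": -1, "turn": 0, "jaw": 8.5},
    {"x": 0, "y": 0, "z": -1, "turn": 0, "jaw": 8.5},
    {"x": 0, "y": 0, "z": -1, "turn": 0, "jaw": 8.5},
    {"x": 0, "y": 0, "z": -1, "turn": 0, "jaw": 8.5},
    {"x": 0, "y": 0, "z": -1, "turn": 0, "jaw": 8.5},
    {"x": 0, "y": 0, "z": 0, "turn": 0, "jaw": 8.5},
    {"x": 0, "y": 0, "z": 0, "turn": 0, "jaw": 8.5}
  ]
}}

```text
t: 3.68
tool_pos: [0.4817, -0.2674, 0.164]
tool_rot: [-1.337, 0.986, -0.983]
contact_force: [0.1, -0.1, 0.8]
opening: 0.0849
```

```bash
python3 - <<'E'
from h import *
a=[]
for c in("top","side"):
    im=eyes.get_image(c)["img"]; a.append(im)
a=[a[0][190:350,360:520],a[1][190:350,330:490]]
cv2.imwrite("pics/two2.png",cv2.resize(np.hstack(a),(800,400))[:,:,::-1])
print(ctrl.get_obs()["tool_pos"])
E
```

```text
[ 0.48251947 -0.26803422  0.16573436]
```

View pics/two2.png

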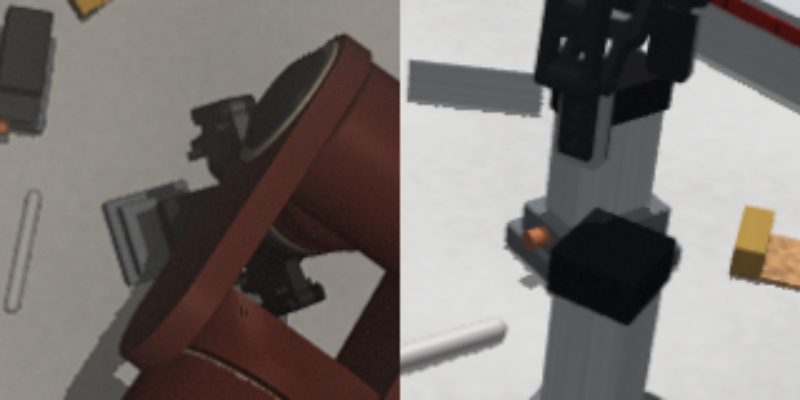

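```bash
python3 - <<'E'
from h import *
s=ctrl.get_obs();from scipy.spatial.transform import Rotation as Ro
R=Ro.from_rotvec(s["tool_rot"]).as_matrix();p=s["tool_pos"];print(R)
P=[p,p+R[:,2]*.0425,p-R[:,2]*.0425,p-R[:,1]*.0187]
a=[]
for c,o in(("top",(360,190)),("side",(330,130))):
    I=eyes.get_image(c); im=cv2.resize(np.ascontiguousarray(I["img"][o[1]:o[1]+200,o[0]:o[0]+200]),(400,400))
    q=proj(I,P);print(c,q)
    for k,x in enumerate(q): cv2.circle(im,tuple(int(v) for v in (x-o)*2),3,[(255,0,0),(0,255,0),(0,255,255),(255,255,0)][k],-1)
    a.append(im)
cv2.imwrite("pics/two3.png",np.hstack(a)[:,:,::-1])
E
```

```text
[[ 2.96752687e-01  7.60574611e-04  9.54954064e-01]
 [-9.54954100e-01 -5.10755509e-04  2.96753105e-01]
 [ 7.13450927e-04 -9.99999580e-01  5.74745774e-04]]
top [[440.76922175 276.65245851]
 [433.22040052 255.02739493]
 [448.38701149 298.5199908 ]
 [443.62902668 275.85967233]]
side [[417.26172981 272.75470061]
 [432.45087301 256.68344623]
 [400.56157493 290.34065073]
 [419.03809591 259.56630634]]
```

View pics/two3.png

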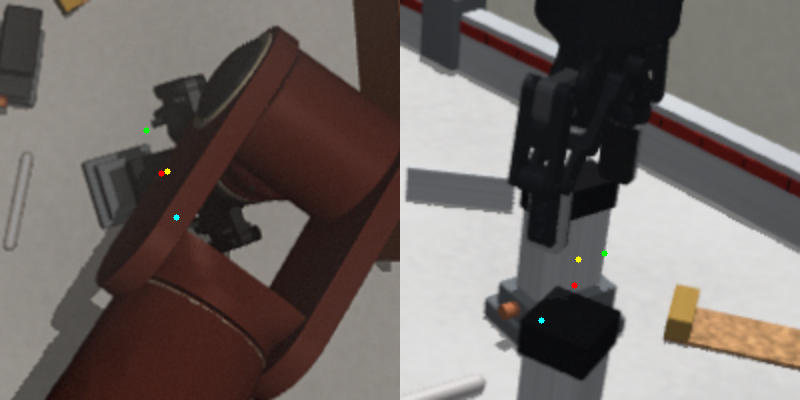

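```bash
python3 - <<'E'
from h import *
T=eyes.get_image("top");S=eyes.get_image("side")
save(T,"t4.png")
im=cv2.resize(S["img"][100:260,350:510],(600,600),interpolation=2);cv2.imwrite("pics/s4.png",im[:,:,::-1])
im=cv2.resize(T["img"][210:330,390:510],(600,600),interpolation=2);cv2.imwrite("pics/t4.png",im[:,:,::-1])
for t,s in(((450,240),(455,172)),((480,302),(392,178))):
    r=[ray(T,t),ray(S,s)];P=tri(r);print(P,proj(T,P),proj(S,P))
o=ctrl.get_obs();print(o["tool_pos"],o["t"])
E
```

```text
[ 0.53658015 -0.25646502  0.27685112] [[451.27595583 238.75203714]] [[452.51123486 172.5212736 ]]
[ 0.42454286 -0.2797107   0.31182443] [[476.0046043  306.57440591]] [[401.4157511  176.22380262]]
[ 0.48258309 -0.26817939  0.16605443] 3.9833
```

View pics/s4.png

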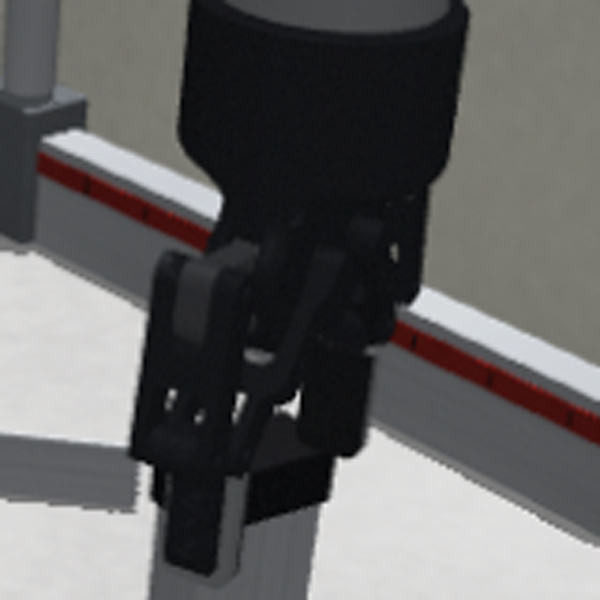

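View pics/t4.png

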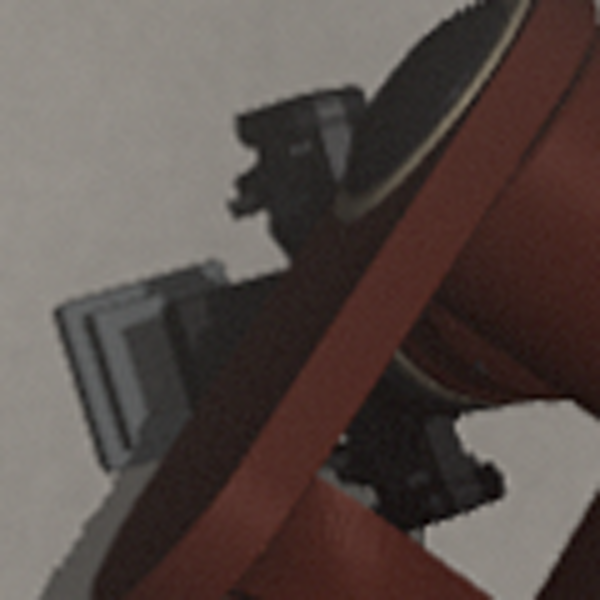

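```bash
python3 - <<'E'
from h import *
T=eyes.get_image("top");S=eyes.get_image("side")
p=np.array([.4825,-.268,.166]);n=np.array([.955,.297,0])
for z in (.166,.18,.19,.20,.21,.22):
    q=p.copy();q[2]=z
    print(z,proj(S,[q-n*.0425,q-n*.057,q+n*.0425,q+n*.057]).round().tolist(),proj(T,[q+n*.0425,q+n*.057]).round().tolist())
E
```

```text
0.166 [[401.0, 290.0], [394.0, 297.0], [432.0, 257.0], [437.0, 251.0]] [[433.0, 255.0], [431.0, 248.0]]
0.18 [[402.0, 280.0], [396.0, 286.0], [434.0, 247.0], [439.0, 242.0]] [[435.0, 254.0], [433.0, 247.0]]
0.19 [[403.0, 273.0], [397.0, 279.0], [435.0, 240.0], [440.0, 235.0]] [[437.0, 253.0], [434.0, 246.0]]
0.2 [[404.0, 265.0], [397.0, 271.0], [436.0, 233.0], [441.0, 228.0]] [[438.0, 253.0], [436.0, 245.0]]
0.21 [[404.0, 258.0], [398.0, 264.0], [437.0, 226.0], [442.0, 221.0]] [[440.0, 252.0], [437.0, 244.0]]
0.22 [[405.0, 250.0], [399.0, 256.0], [438.0, 218.0], [443.0, 214.0]] [[441.0, 251.0], [439.0, 244.0]]
```

Both views put the fingertips about 35 mm higher than the reported TCP height allows. I'll close the jaws to 4.8 cm in free air above the cap and compare again.

Emit:
{"api": "play_rows", "payload": {
  "moves": [
    {"x": -0.1, "y": -0.1, "z": 0, "turn": 0, "jaw": 4.8},
    {"x": 0, "y": 0, "z": 0, "turn": 0, "jaw": 4.8},
    {"x": 0, "y": 0, "z": 0, "turn": 0, "jaw": 4.8},
    {"x": 0, "y": 0, "z": 0, "turn": 0, "jaw": 4.8},
    {"x": 0, "y": 0, "z": 0, "turn": 0, "jaw": 4.8},
    {"x": 0, "y": 0, "z": 0, "turn": 0, "jaw": 4.8},
    {"x": 0, "y": 0, "z": 0, "turn": 0, "jaw": 4.8}
  ]
}}

```text
t: 4.67
tool_pos: [0.4812, -0.2688, 0.1652]
tool_rot: [-1.337, 0.985, -0.984]
contact_force: [0.1, 0.3, -0.3]
opening: 0.0482
```

```bash
python3 - <<'E'
from h import *
S=eyes.get_image("side");o=ctrl.get_obs();p=o["tool_pos"];print(o["t"],p,o["opening"])
n=np.array([.955,.297,0]);o0=(350,140);k=4
im=cv2.resize(S["img"][140:290,350:500],(600,600),interpolation=2)
for z in (.16,.18,.20,.22):
    for sgn,c in((-1,(0,255,255)),(1,(0,255,0)),(0,(255,0,0))):
        x=proj(S,[p[0]+sgn*n[0]*.024,p[1]+sgn*n[1]*.024,z])[0]; cv2.circle(im,tuple(int(v) for v in(x-o0)*k),3,c,-1)
        cv2.putText(im,str(int(z*1000)),tuple(int(v) for v in(x-o0)*k+4),0,.35,c)
cv2.imwrite("pics/s5.png",im[:,:,::-1])
E
```

```text
4.7167 [ 0.48120376 -0.26885211  0.16519204] 0.04778675784402049
```

View pics/s5.png

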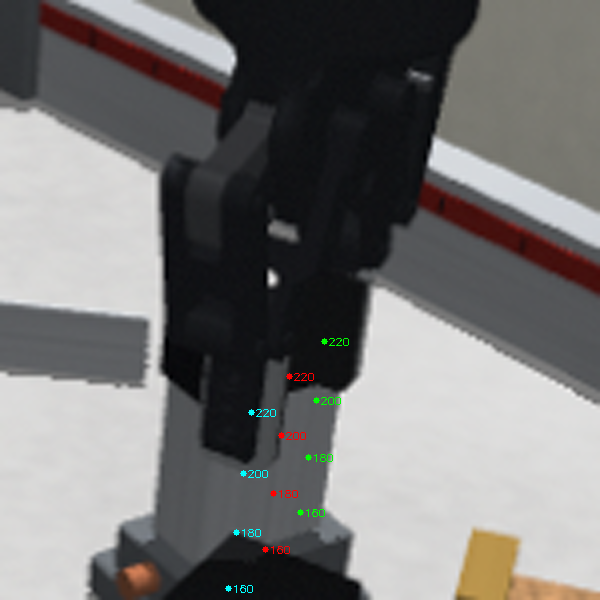

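At 4.8 cm the tips show at z≈0.203 while the TCP reads 0.165, so the reported height is about 3 cm low. I'll go by the pictures: open the jaws, go down 5 cm, then look again.

Emit:
{"api": "play_rows", "payload": {
  "moves": [
    {"x": 0, "y": 0, "z": 0, "turn": 0, "jaw": 8.5},
    {"x": 0, "y": 0, "z": 0, "turn": 0, "jaw": 8.5},
    {"x": 0, "y": 0, "z": 0, "turn": 0, "jaw": 8.5},
    {"x": 0, "y": 0, "z": -1, "turn": 0, "jaw": 8.5},
    {"x": 0, "y": 0, "z": -1, "turn": 0, "jaw": 8.5},
    {"x": 0, "y": 0, "z": -1, "turn": 0, "jaw": 8.5},
    {"x": 0, "y": 0, "z": -1, "turn": 0, "jaw": 8.5},
    {"x": 0, "y": 0, "z": -1, "turn": 0, "jaw": 8.5}
  ]
}}

```text
t: 5.38
tool_pos: [0.4806, -0.2685, 0.1133]
tool_rot: [-1.337, 0.986, -0.983]
contact_force: [-0.6, 0.7, -1.1]
opening: 0.085
```

```bash
cat > look.py <<'E'
from h import *
import sys
S=eyes.get_image("side");T=eyes.get_image("top");o=ctrl.get_obs();print(o["t"],o["tool_pos"],o["opening"],o["contact_force"])
a=cv2.resize(S["img"][180:330,340:490],(400,400),interpolation=2);b=cv2.resize(T["img"][210:330,390:510],(400,400),interpolation=2)
cv2.imwrite("pics/"+sys.argv[1],np.hstack([a,b])[:,:,::-1])
E
python3 look.py s6.png
```

```text
5.4833 [ 0.47956369 -0.26767124  0.11191823] 0.08510007530060389 [ 0.12032607  0.89204854 -0.10802052]
```

View pics/s6.png

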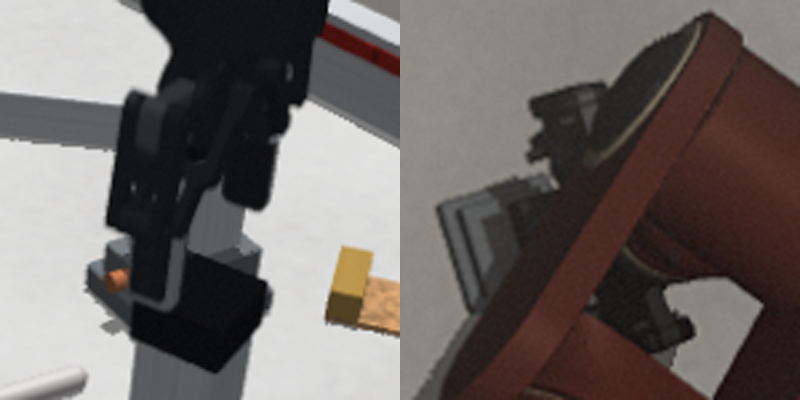

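The tips are at about z≈0.16, straddling the cap from above: the near tip at (398,294), the far one past the back edge. I'll go another 3.6 cm down with a small sideways trim.

Emit:
{"api": "play_rows", "payload": {
  "moves": [
    {"x": 0.1, "y": -0.1, "z": -0.6, "turn": 0, "jaw": 8.5},
    {"x": 0, "y": 0, "z": -0.6, "turn": 0, "jaw": 8.5},
    {"x": 0, "y": 0, "z": -0.6, "turn": 0, "jaw": 8.5},
    {"x": 0, "y": 0, "z": -0.6, "turn": 0, "jaw": 8.5},
    {"x": 0, "y": 0, "z": -0.6, "turn": 0, "jaw": 8.5},
    {"x": 0, "y": 0, "z": -0.6, "turn": 0, "jaw": 8.5},
    {"x": 0, "y": 0, "z": 0, "turn": 0, "jaw": 8.5}
  ]
}}

```text
t: 6.07
tool_pos: [0.4813, -0.2692, 0.0774]
tool_rot: [-1.337, 0.987, -0.982]
contact_force: [-0.4, 0.9, -1.1]
opening: 0.0847
```

```bash
python3 look.py s7.png
```

```text
6.1667 [ 0.48197838 -0.26974456  0.07880667] 0.08508838638809504 [ 0.6870458  -0.34185381  0.70041198]
```

View pics/s7.png

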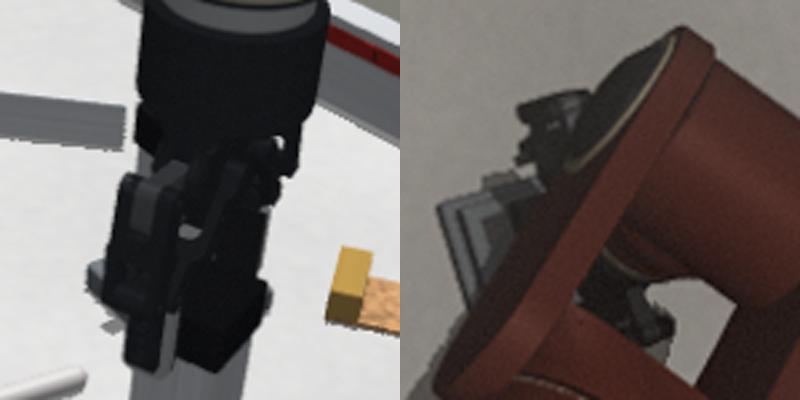

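The fingers straddle the block, with the near tip at about z≈0.125. Closing now.

Emit:
{"api": "play_rows", "payload": {
  "squeeze": 70,
  "moves": [
    {"x": 0, "y": 0, "z": 0, "turn": 0, "jaw": 3.5},
    {"x": 0, "y": 0, "z": 0, "turn": 0, "jaw": 3.5},
    {"x": 0, "y": 0, "z": 0, "turn": 0, "jaw": 3.5},
    {"x": 0, "y": 0, "z": 0, "turn": 0, "jaw": 3.5},
    {"x": 0, "y": 0, "z": 0, "turn": 0, "jaw": 3.5},
    {"x": 0, "y": 0, "z": 0, "turn": 0, "jaw": 3.5},
    {"x": 0, "y": 0, "z": 0, "turn": 0, "jaw": 3.5},
    {"x": 0, "y": 0, "z": 0, "turn": 0, "jaw": 3.5}
  ]
}}

```text
t: 6.83
tool_pos: [0.4827, -0.2702, 0.0801]
tool_rot: [-1.337, 0.983, -0.986]
contact_force: [0.0, 1.4, 5.3]
opening: 0.0448
```

```bash
python3 look.py s8.png
```

```text
6.9333 [ 0.48270678 -0.27020758  0.08005334] 0.045004532811678356 [-0.50679913  1.40140909  5.9979684 ]
```

View pics/s8.png

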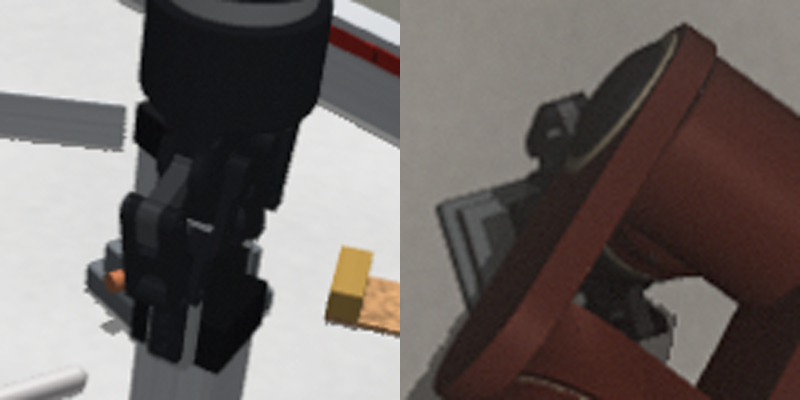

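The jaws hold at 45–46 mm on the block. Pulling straight up.

Emit:
{"api": "play_rows", "payload": {
  "moves": [
    {"x": 0, "y": 0, "z": 0.4, "turn": 0, "jaw": 3.5},
    {"x": 0, "y": 0, "z": 0.4, "turn": 0, "jaw": 3.5},
    {"x": 0, "y": 0, "z": 0.4, "turn": 0, "jaw": 3.5},
    {"x": 0, "y": 0, "z": 0.5, "turn": 0, "jaw": 3.5},
    {"x": 0, "y": 0, "z": 0.5, "turn": 0, "jaw": 3.5},
    {"x": 0, "y": 0, "z": 0.6, "turn": 0, "jaw": 3.5},
    {"x": 0, "y": 0, "z": 0.6, "turn": 0, "jaw": 3.5},
    {"x": 0, "y": 0, "z": 0.6, "turn": 0, "jaw": 3.5}
  ]
}}

```text
t: 7.6
tool_pos: [0.4824, -0.2699, 0.1203]
tool_rot: [-1.337, 0.984, -0.985]
contact_force: [-0.5, -0.6, -0.6]
opening: 0.045
```

```bash
python3 look.py s9.png
```

```text
7.7 [ 0.48307798 -0.27044252  0.12116295] 0.04497500013584707 [ 0.07337187 -0.64449531  0.33231278]
```

View pics/s9.png

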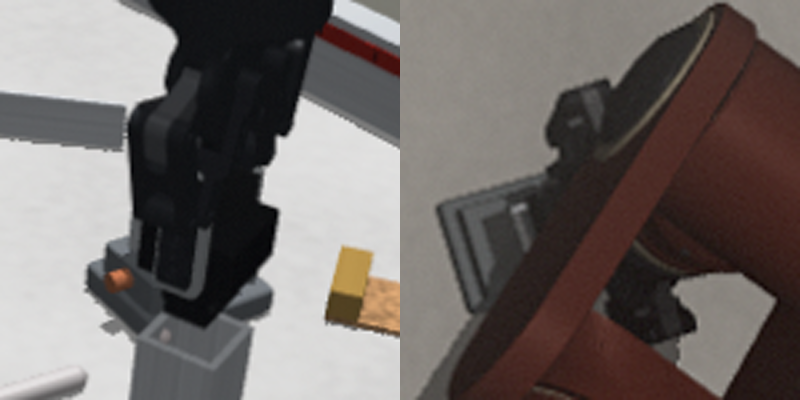

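The cap is off: the open tube mouth shows at about (190,340) in the crop and the cap hangs in the jaws. I'll lift it more and carry it to the tray.

Emit:
{"api": "play_rows", "payload": {
  "moves": [
    {"x": 0, "y": 0, "z": 1.2, "turn": 0, "jaw": 3.5},
    {"x": 0, "y": 0, "z": 2.0, "turn": 0, "jaw": 3.5},
    {"x": 0, "y": 0, "z": 2.0, "turn": 0, "jaw": 3.5},
    {"x": 0.4, "y": 1.5, "z": 1.0, "turn": 0, "jaw": 3.5},
    {"x": 0.6, "y": 2.5, "z": 0, "turn": 0, "jaw": 3.5},
    {"x": 0.6, "y": 3, "z": 0, "turn": 0, "jaw": 3.5},
    {"x": 0.6, "y": 3, "z": 0, "turn": 0, "jaw": 3.5},
    {"x": 0.6, "y": 3, "z": 0, "turn": 0, "jaw": 3.5}
  ]
}}

```text
t: 8.37
tool_pos: [0.5102, -0.1387, 0.1819]
tool_rot: [-1.336, 0.985, -0.985]
contact_force: [0.7, 0.4, -1.2]
opening: 0.0447
```

Emit:
{"api": "play_rows", "payload": {
  "moves": [
    {"x": 0.6, "y": 3, "z": 0, "turn": 0, "jaw": 3.5},
    {"x": 0.6, "y": 3, "z": 0, "turn": 0, "jaw": 3.5},
    {"x": 0.6, "y": 3, "z": 0, "turn": 0, "jaw": 3.5},
    {"x": 0.6, "y": 3, "z": 0, "turn": 0, "jaw": 3.5},
    {"x": 0.6, "y": 3, "z": 0, "turn": 0, "jaw": 3.5},
    {"x": 0.6, "y": 3, "z": 0, "turn": 0, "jaw": 3.5},
    {"x": 0.6, "y": 3, "z": 0, "turn": 0, "jaw": 3.5},
    {"x": 0.6, "y": 3, "z": 0, "turn": 0, "jaw": 3.5}
  ]
}}

```text
t: 9.03
tool_pos: [0.5582, 0.1017, 0.1818]
tool_rot: [-1.337, 0.984, -0.985]
contact_force: [1.2, -0.3, 0.4]
opening: 0.0444
```

Emit:
{"api": "play_rows", "payload": {
  "moves": [
    {"x": 0.6, "y": 3, "z": 0, "turn": 0, "jaw": 3.5},
    {"x": 0.6, "y": 3, "z": 0, "turn": 0, "jaw": 3.5},
    {"x": 0.6, "y": 3, "z": 0, "turn": 0, "jaw": 3.5},
    {"x": 0.5, "y": 2.5, "z": 0, "turn": 0, "jaw": 3.5},
    {"x": 0.3, "y": 1.5, "z": 0, "turn": 0, "jaw": 3.5},
    {"x": 0, "y": 0, "z": 0, "turn": 0, "jaw": 3.5},
    {"x": 0, "y": 0, "z": 0, "turn": 0, "jaw": 3.5}
  ]
}}

```text
t: 9.62
tool_pos: [0.5841, 0.2302, 0.1812]
tool_rot: [-1.338, 0.984, -0.984]
contact_force: [0.3, 0.6, -0.5]
opening: 0.0446
```

```bash
python3 - <<'E'
from h import *
np.set_printoptions(precision=4,suppress=True)
o=ctrl.get_obs();print(o["t"],o["tool_pos"],o["opening"])
S=eyes.get_image("side");T=eyes.get_image("top");save(S,"s10.png");save(T,"t10.png")
for c,I in(("side",S),("top",T)):
    for q in("cap_square","tray"):print(c,q,[(a["point"],a["score"]) for a in pinpoint(c,q)])
E
```

```text
9.6167 [0.5841 0.2302 0.1812] 0.04456104880857072
side cap_square [([256.8, 100.7], 0.69)]
side tray [([257.8, 202.5], 0.82)]
top cap_square []
top tray [([190.0, 237.1], 0.57)]
```

View pics/s10.png

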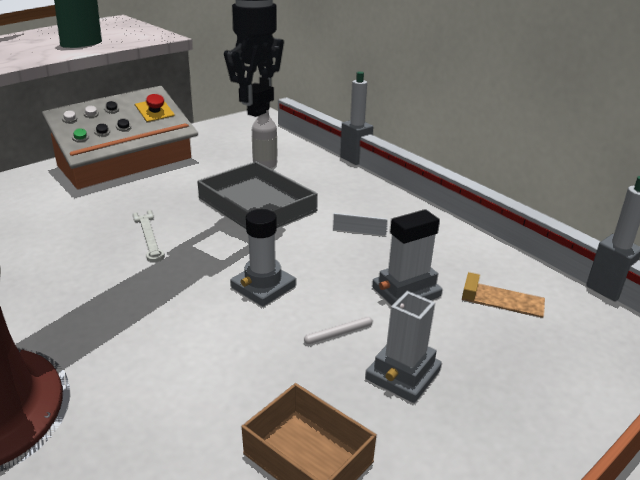

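View pics/t10.png

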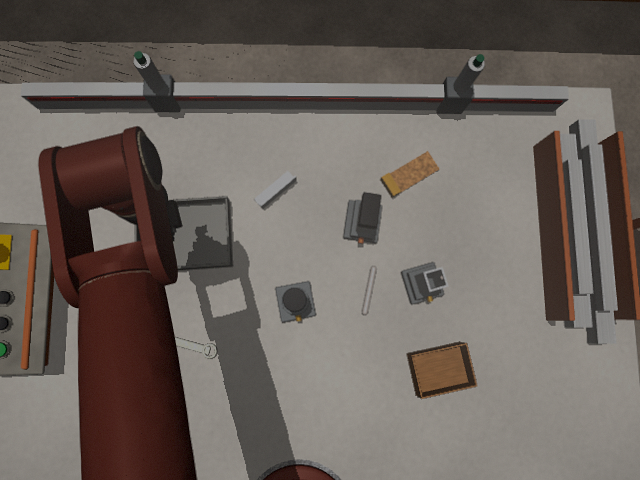

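The cap is held at (258,98) in the side view, above and behind the tray in the image, and the other two caps are still in place. I'll check its height before lowering.

```bash
python3 - <<'E'
from h import *
S=eyes.get_image("side")
for z in(.2,.21,.22,.23,.24): print(z,proj(S,[.584,.230,z])[0])
print(proj(S,[.586,.242,0])[0])
r=regions_of("side","cap_square")[0]["pixels"];ys,xs=np.nonzero(r);print(xs.min(),xs.max(),ys.min(),ys.max())
E
```

```text
0.2 [257.72227741 111.92505496]
0.21 [257.58293333 106.70389361]
0.22 [257.44445924 101.44245542]
0.23 [257.30691988  96.14081636]
0.24 [257.17038268  90.79907794]
[258.16401691 205.35063853]
239 273 83 116
```

Emit:
{"api": "play_rows", "payload": {
  "moves": [
    {"x": 0.1, "y": 0.6, "z": -2, "turn": 0, "jaw": 3.5},
    {"x": 0.1, "y": 0.6, "z": -2.5, "turn": 0, "jaw": 3.5},
    {"x": 0, "y": 0, "z": -2.5, "turn": 0, "jaw": 3.5},
    {"x": 0, "y": 0, "z": -2.5, "turn": 0, "jaw": 3.5},
    {"x": 0, "y": 0, "z": -2, "turn": 0, "jaw": 3.5},
    {"x": 0, "y": 0, "z": -1.5, "turn": 0, "jaw": 3.5},
    {"x": 0, "y": 0, "z": -1, "turn": 0, "jaw": 3.5},
    {"x": 0, "y": 0, "z": 0, "turn": 0, "jaw": 3.5}
  ]
}}

```text
t: 10.68
tool_pos: [0.5846, 0.2414, 0.0386]
tool_rot: [-1.34, 0.987, -0.983]
contact_force: [-0.1, -0.5, -0.8]
opening: 0.0449
```

```bash
cat > look2.py <<'E'
from h import *
import sys
S=eyes.get_image("side");T=eyes.get_image("top");o=ctrl.get_obs();print(o["t"],o["tool_pos"],o["opening"],o["contact_force"])
p=o["tool_pos"]
for z in(.02,.03,.04,.06,.08): print(z,proj(S,[p[0],p[1],z])[0])
print([(a["point"],a["score"]) for a in pinpoint("side","cap_square")])
a=cv2.resize(S["img"][100:240,190:330],(400,400),interpolation=2);b=cv2.resize(T["img"][160:300,110:250],(400,400),interpolation=2)
cv2.imwrite("pics/"+sys.argv[1],np.hstack([a,b])[:,:,::-1])
E
python3 look2.py s11.png
```

```text
10.7833 [0.58672757 0.24216317 0.0418743 ] 0.04515712218797325 [ 0.33531731 -0.09004493  0.26188421]
0.02 [258.11596417 196.37593786]
0.03 [257.96206061 191.8985934 ]
0.04 [257.80820426 187.38337754]
0.06 [257.5007601 178.2386029]
0.08 [257.19389929 168.94024214]
[([255.3, 170.6], 0.71)]
```

View pics/s11.png

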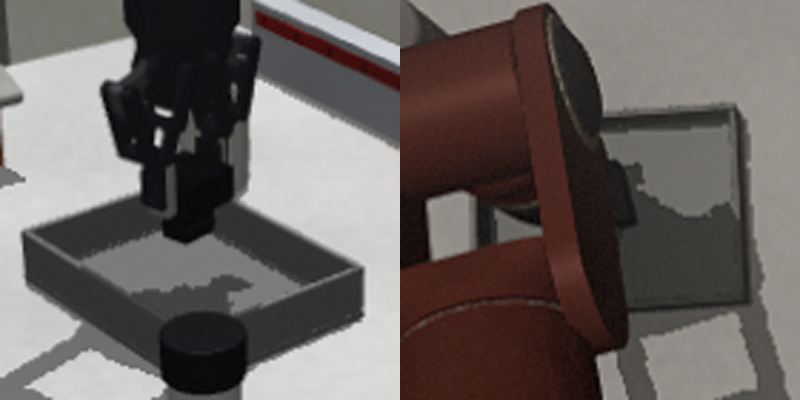

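The cap is over the tray with its origin at about 0.08 m, and the plug shows clear of the floor. I'll lower it slowly and watch the force.

Emit:
{"api": "play_rows", "payload": {
  "moves": [
    {"x": 0, "y": 0, "z": -1, "turn": 0, "jaw": 3.5},
    {"x": 0, "y": 0, "z": -1, "turn": 0, "jaw": 3.5},
    {"x": 0, "y": 0, "z": -1, "turn": 0, "jaw": 3.5},
    {"x": 0, "y": 0, "z": -0.7, "turn": 0, "jaw": 3.5},
    {"x": 0, "y": 0, "z": -0.5, "turn": 0, "jaw": 3.5},
    {"x": 0, "y": 0, "z": -0.2, "turn": 0, "jaw": 3.5},
    {"x": 0, "y": 0, "z": -0.2, "turn": 0, "jaw": 3.5},
    {"x": 0, "y": 0, "z": 0, "turn": 0, "jaw": 3.5}
  ]
}}

```text
t: 11.5
tool_pos: [0.586, 0.2421, -0.0052]
tool_rot: [-1.337, 0.985, -0.984]
contact_force: [0.2, -0.6, 0.1]
opening: 0.0448
```

```bash
python3 look2.py s12.png
```

```text
11.6 [ 0.58655491  0.24222966 -0.00441345] 0.04511475992773404 [-0.03276591  0.31326105  0.35046359]
0.02 [258.02491655 196.38710667]
0.03 [257.87061181 191.90963993]
0.04 [257.7163528  187.39429879]
0.06 [257.40809912 178.24926447]
0.08 [257.10042346 168.9506317 ]
[([256.8, 188.3], 0.74)]
```

View pics/s12.png

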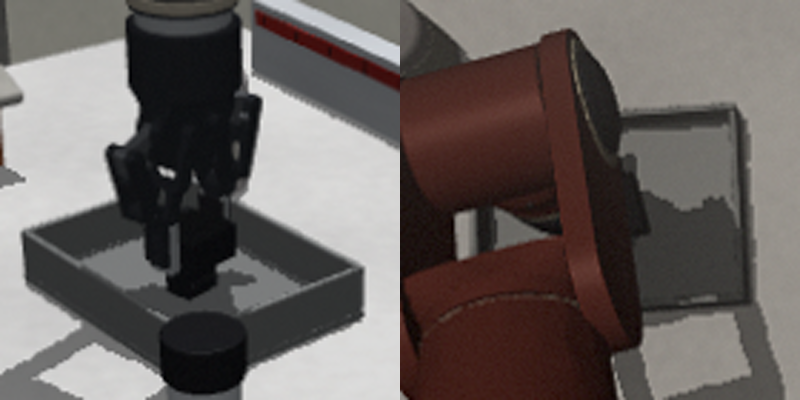

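Emit:
{"api": "play_rows", "payload": {
  "moves": [
    {"x": 0, "y": 0, "z": -0.2, "turn": 0, "jaw": 3.5},
    {"x": 0, "y": 0, "z": -0.2, "turn": 0, "jaw": 3.5},
    {"x": 0, "y": 0, "z": 0, "turn": 0, "jaw": 3.5},
    {"x": 0, "y": 0, "z": 0, "turn": 0, "jaw": 3.5}
  ]
}}

```text
t: 11.98
tool_pos: [0.586, 0.2421, -0.009]
tool_rot: [-1.337, 0.985, -0.984]
contact_force: [0.6, -0.0, -0.3]
opening: 0.0447
```

Emit:
{"api": "play_rows", "payload": {
  "moves": [
    {"x": 0, "y": 0, "z": -0.1, "turn": 0, "jaw": 3.5},
    {"x": 0, "y": 0, "z": -0.1, "turn": 0, "jaw": 3.5},
    {"x": 0, "y": 0, "z": 0, "turn": 0, "jaw": 3.5}
  ]
}}

```text
t: 12.23
tool_pos: [0.5863, 0.2421, -0.0108]
tool_rot: [-1.337, 0.984, -0.985]
contact_force: [1.0, -0.3, 0.6]
opening: 0.0446
```

Emit:
{"api": "play_rows", "payload": {
  "moves": [
    {"x": 0, "y": 0, "z": -0.1, "turn": 0, "jaw": 3.5},
    {"x": 0, "y": 0, "z": 0, "turn": 0, "jaw": 3.5}
  ]
}}

```text
t: 12.4
tool_pos: [0.5863, 0.2422, -0.0109]
tool_rot: [-1.337, 0.985, -0.984]
contact_force: [-2.2, -1.0, 4.9]
opening: 0.045
```

Emit:
{"api": "play_rows", "payload": {
  "moves": [
    {"x": 0, "y": 0, "z": -0.1, "turn": 0, "jaw": 3.5},
    {"x": 0, "y": 0, "z": 0, "turn": 0, "jaw": 3.5}
  ]
}}

```text
t: 12.57
tool_pos: [0.5863, 0.2422, -0.0109]
tool_rot: [-1.338, 0.985, -0.984]
contact_force: [-5.4, -1.1, 9.8]
opening: 0.0449
```

```bash
python3 look2.py s13.png
```

```text
12.6667 [ 0.58634445  0.24217957 -0.01090792] 0.04477904108786237 [-5.57848428 -1.22321813  9.29813378]
0.02 [257.94986029 196.42530382]
0.03 [257.79520143 191.9474337 ]
0.04 [257.64058689 187.43167869]
0.06 [257.33161808 178.28578456]
0.08 [257.02322215 168.98624825]
[([254.8, 191.6], 0.59), ([258.7, 203.0], 0.2)]
```

View pics/s13.png

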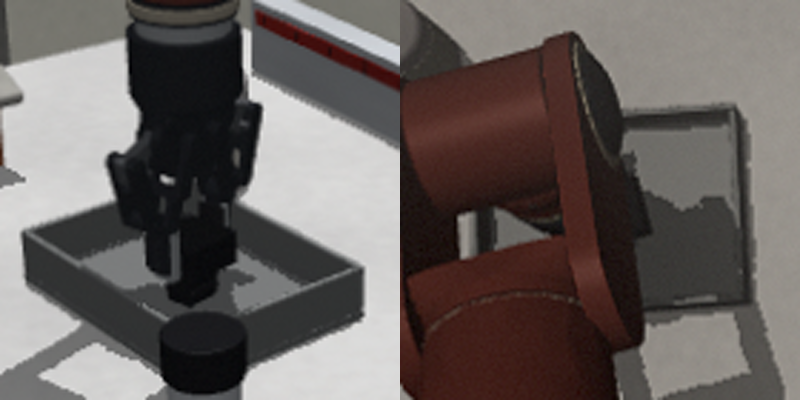

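The plug is standing on the tray floor: the upward force is 9 N and the origin is at z≈0.03. I'll relieve 2 mm, release gently to 6.5 cm and then rise.

Emit:
{"api": "play_rows", "payload": {
  "moves": [
    {"x": 0, "y": 0, "z": 0.1, "turn": 0, "jaw": 3.5},
    {"x": 0, "y": 0, "z": 0, "turn": 0, "jaw": 4.8},
    {"x": 0, "y": 0, "z": 0, "turn": 0, "jaw": 5.5},
    {"x": 0, "y": 0, "z": 0, "turn": 0, "jaw": 6.5},
    {"x": 0, "y": 0, "z": 0, "turn": 0, "jaw": 6.5},
    {"x": 0, "y": 0, "z": 0, "turn": 0, "jaw": 6.5}
  ]
}}

```text
t: 13.22
tool_pos: [0.586, 0.2421, -0.0122]
tool_rot: [-1.337, 0.985, -0.984]
contact_force: [0.7, 0.2, 0.2]
opening: 0.0651
```

Emit:
{"api": "play_rows", "payload": {
  "moves": [
    {"x": 0, "y": 0, "z": 0.5, "turn": 0, "jaw": 6.5},
    {"x": 0, "y": 0, "z": 1, "turn": 0, "jaw": 6.5},
    {"x": 0, "y": 0, "z": 2, "turn": 0, "jaw": 6.5},
    {"x": 0, "y": 0, "z": 3, "turn": 0, "jaw": 6.5},
    {"x": 0, "y": 0, "z": 3, "turn": 0, "jaw": 6.5},
    {"x": 0, "y": 0, "z": 3, "turn": 0, "jaw": 6.5},
    {"x": 0, "y": 0, "z": 3, "turn": 0, "jaw": 6.5},
    {"x": 0, "y": 0, "z": 2, "turn": 0, "jaw": 6.5}
  ]
}}

```text
t: 13.88
tool_pos: [0.5877, 0.2426, 0.1685]
tool_rot: [-1.332, 0.981, -0.987]
contact_force: [0.6, -0.0, -0.3]
opening: 0.0652
```

Emit:
{"api": "play_rows", "payload": {
  "moves": [
    {"x": -2, "y": 1, "z": 0.5, "turn": 0, "jaw": 6.5},
    {"x": -3, "y": 1.5, "z": 0, "turn": 0, "jaw": 6.5},
    {"x": -3, "y": 1.5, "z": 0, "turn": 0, "jaw": 6.5},
    {"x": -3, "y": 1.5, "z": 0, "turn": 0, "jaw": 6.5},
    {"x": -2, "y": 1.5, "z": 0, "turn": 0, "jaw": 6.5},
    {"x": -1, "y": 1, "z": 0, "turn": 0, "jaw": 6.5},
    {"x": 0, "y": 0, "z": 0, "turn": 0, "jaw": 6.5},
    {"x": 0, "y": 0, "z": 0, "turn": 0, "jaw": 6.5}
  ]
}}

```text
t: 14.55
tool_pos: [0.4466, 0.3225, 0.1691]
tool_rot: [-1.336, 0.982, -0.984]
contact_force: [0.1, -0.2, 0.1]
opening: 0.0653
```

```bash
python3 - <<'E'
from h import *
np.set_printoptions(precision=4,suppress=True)
S=eyes.get_image("side");T=eyes.get_image("top");save(S,"s14.png");save(T,"t14.png");o=ctrl.get_obs();print(o["t"],o["tool_pos"],o["opening"],o["contact_force"],np.abs(o["dq"]).max())
for q,z in(("cap_square",.029),("cap_round",.105),("cap_flat",.11)):
  for c,I in(("side",S),("top",T)):
    print(c,q,[(np.array(a["point"]),round(a["score"],2),atz(I,a["point"],z)) for a in pinpoint(c,q)])
E
```

```text
14.65 [0.4472 0.3218 0.1686] 0.06482364506798491 [-0.3515 -0.6948 -0.152 ] 0.010566356652162294
side cap_square [(array([254.9, 192.5]), 0.97, array([0.5814, 0.2452, 0.029 ]))]
top cap_square [(array([187.5, 235. ]), 0.79, array([0.5838, 0.2355, 0.029 ]))]
side cap_round [(array([264.1, 229. ]), 0.69, array([0.4486, 0.0084, 0.105 ]))]
top cap_round [(array([289.3, 300.7]), 0.86, array([0.4411, 0.0151, 0.105 ]))]
side cap_flat [(array([412.2, 233.7]), 0.93, array([ 0.6149, -0.1406,  0.11  ]))]
top cap_flat [(array([367.6, 214.1]), 0.66, array([ 0.6127, -0.1412,  0.11  ]))]
```

View pics/s14.png

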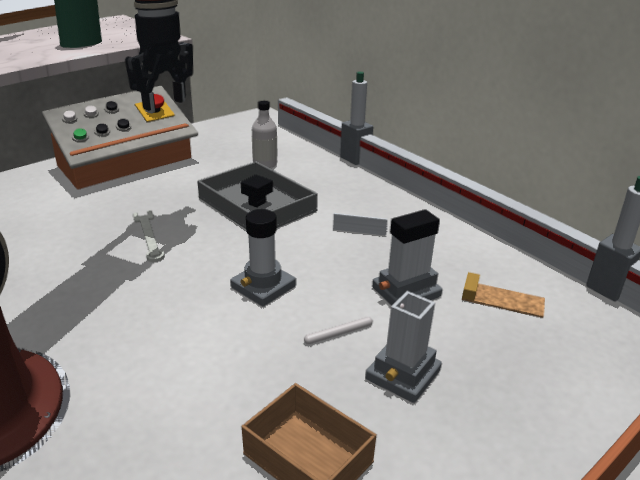

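View pics/t14.png

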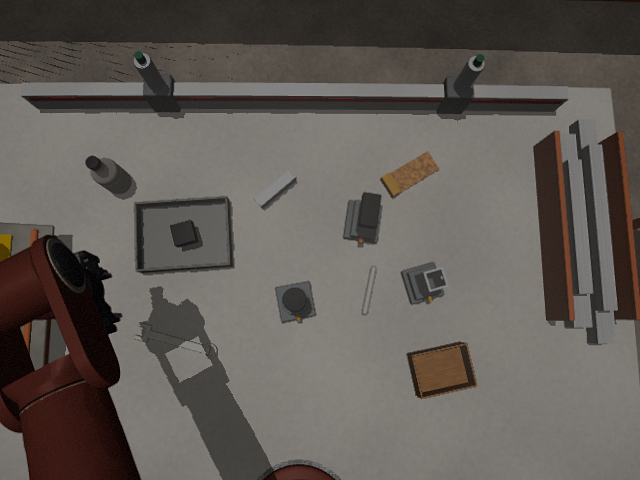

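The cap stands on its plug near the middle of the tray, at (257,190) in the side view and (184,233) in the top view. Both other caps are in place and the arm is clear of everything.

```bash
python3 -c "
from station import finish_job; print(finish_job())"
```

```text
the job is handed in; nothing more can be done
None
```

I pulled the square tube's cap straight up off its tube and set it down in the grey tray. I lowered it until the plug touched the floor (about 9 N of contact force) before opening the jaws. The job was handed in at about 14.7 s; no verdict was reported.

- **Last checks:** both cameras show the cap standing on its plug at about (0.58, 0.24), within about 1 cm of the tray centre. The robot was at rest and touching nothing. The round and flat caps are still on, and the detector's positions for them match the start to within about 6 mm, about the spread between the two cameras.
- **What disagreed:** the fingertips appeared about 3 cm higher in the pictures than the reported tool height. The tool even read −0.011 m while the cap was touching the tray floor. I set the grasp height from the pictures and the final placing height from the contact force.
- **Refused moves:** my first two move calls were refused whole as invalid input. I gave every value in each row from then on, and no later call was refused.

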